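Put the gauge frames and capillary fittings away in their case

ROBOT

A 7-joint arm with a two-finger parallel gripper is mounted at the origin on the work surface. World frame = base frame: x ahead of the robot, y to its left, z up, the work surface at z = 0. Lengths are in m, angles in rad, forces in N, time in s.
With the tool pointing down it reaches from about 0.425 to 0.925 m from the base axis. Payload 6.8 kg.
Tool frame: the origin (TCP) lies at the very end of the fingers, on their centre line; the grasp point (between the pads) lies 19 mm behind it; z points along the fingers, y is the line along which they close (so a half turn about z gives the same grasp; the last joint's range is limited). The gripper opens to 85 mm and grips with 20 to 120 N. Pads are 22 mm wide; open, the fingers measure 114 mm over their backs; the gripper's body (76 mm by 85 mm) begins 54 mm behind the grasp point. The pads swing forward as they close: fully open they stand 13 mm farther back than shut.
Start: joints at [1.159, 0.477, 0.022, 1.555, -0.011, 1.109, -0.083], TCP at [0.202, -0.644, 0.231] pointing down, gripper open.
Joint ranges: [-2.96, 2.96], [-0.34, 2.1], [-1.41, 1.46], [0.24, 2.44], [-1.37, 4.51], [0.17, 1.92], [-2.96, 2.96]. Speed limits (rad/s): [2.39, 2.39, 3.14, 3.14, 3.14, 3.14, 3.14].

INTERFACE

Orientations are given as a unit quaternion [w, x, y, z].
In Python, from station import get_obs, read_camera, hand_in gives the robot as it stands.
- The arm moves only by the tool arm_command, never from a script. Its argument "commands" is one flat list of numbers, 7 for each row, row after row: the shift along the tool's x, y, z in m, then the turn, a rotation vector about the tool's x, y, z in degrees, then the opening, from 0 (shut) to 1 (fully open). In form: [tx, ty, tz, rx, ry, rz, fingers, tx, ty, tz, rx, ry, rz, fingers, ...]. A call has 1 to 8 rows; each row is the pose to reach, as a shift and turn from the pose commanded when the call began, along the tool's axes at that moment; what a row does not reach only later rows make up. A row lasts 1/10 s, in which the tool goes at most 50 mm and 8.59 degrees, less where a joint would pass 70% of its speed; a pose out of reach is approached as far as the arm can. A call with a gripper value outside its range is refused whole. The fingers move at their own pace and stop on an object; "force" is the grip in N (left out, the last holds). Time passes only in rows, so rows that repeat a pose let the fingers close. It gives the time, the measured TCP pose, the force, the opening and the grip force at its end, in the units of the state.
- get_obs(): the state, without advancing time (a new reading comes with each control period).
- read_camera(name): name is "side" or "top"; returns a dict with "img" (400x640x3 uint8, red, green, blue), "camera_matrix" (3x3 intrinsics, pixels), "pose" (4x4, takes a point from camera to world coordinates). Camera axes: x right, y down, z forward; pixel columns grow to the right and rows downward; lengths in m; the calibration is good to about 2 mm. A picture is of the moment at which its call begins. There is no depth.
- hand_in(): hands the job in; it is judged then, once.
The state is a dict: "t": time; "q": joint angles; "joint_vel": joint speeds; "joint_torque": joint torques, N m; "eef_pos": TCP position; "tool_rot": TCP orientation; "contact_force": force on the tool from outside, world axes, zero at the start; "torque": the same for the moment, N m; "gripper_width": opening from 0.0 (shut) to 1.0 (fully open); "grasp_force": force on a finger pad.
Only numpy, scipy, OpenCV 4.12 (cv2) and the standard library are available. Lean on these libraries where they do the work, as an engineer would, in place of code of your own. Each camera call takes 0.05 s, during which the arm holds its last target. There are 200 camera calls.

TASK

Swing the blue enamel cover of the case up past its balance point so that it stays open by itself with nothing touching it. Lift every gauge frame up and off its peg and stand it upright on the floor of the case's tray, and stand every copper capillary fitting upright in the tray too, in any order and anywhere there is room. Then, with everything in, shut the cover fully, leaving the screwdriver, jar, dish and steel block where they are.

Things in the scene. Friction and masses are not known exactly. Their poses are not given: they have to be found in the camera images.
- case: Storage case, fixed to the bench: an open steel tray 180 mm (x) by 260 mm (y) outside, walls 5 mm thick and 32 mm high, floor 5 mm thick, under a hinged blue enamel cover. Origin: centre of its underside; its x points away from the robot (turned by up to 0.2 rad), to the edge with the hinge.
- cover (a joint): Angle (rad) of the blue enamel cover: 0 shut, 1.5 fully open at its stop. A hood open below, 180 x 260 x 95 mm, walls 3 mm, sitting on the tray rim; 0.6 kg. Lightly damped hinge, no spring: let go below about 0.95 rad it falls shut, above that it falls open to the stop and stays. Shut, it leaves 119 mm over the tray's floor.
- cover_bar (a point): Middle of the cover's steel handle bar: round, 10 mm thick, 110 mm long, along the case's y, 46 mm in front of the cover's front face and joined to it only at its ends. Shut, it is 67 mm above the bench and, from the hinge, at x -226, z +35 mm in the case's frame; it turns about the hinge with the cover and is on top when that is open.
- cover_hinge (a point): Middle of the cover's hinge line, on the tray's far top edge, 32 mm above the bench; the line runs along the case's y.
- stand: Peg rail, fixed to the bench: a bar 330 mm long, its top 111 mm above the bench, on two end posts, with four steel pegs at y -120, -40, 40 and 120 mm in its own frame, all pointing along its -x (towards the robot, turned by up to 0.2 rad). Origin: on the bench under the middle of the bar. Frames hang about 30 mm in front of that.
- peg_tip (a point): Upturned tip of the rail's peg at y +120 mm; all four pegs are alike: 8 mm thick, axis 96 mm above the bench, reaching 60 mm from the bar's middle, where the tip turns up and rises 10 mm above the peg's upper side. A hung frame must be raised more than 10 and less than 28 mm to be drawn off over the tip.
- frame1: Gauge frame, one of up to 4 alike (2 or 3 present, each hung on a peg by its ring, stem up): round steel foot 42 mm across, 12 thick; above it an upright chrome ring (bar 10 mm thick, 60 outside, opening 38, centre 40 mm above the underside) in its own y-z plane; on top a square brass stem 14 x 14 mm, from 66 to 104 mm above the underside. Origin: centre of the underside; z up the stem. 0.12 kg.
- frame2: Gauge frame, just like frame1 (may be absent).
- frame3: Gauge frame, just like frame1 (may be absent).
- frame4: Gauge frame, just like frame1 (may be absent).
- fitting1: Copper capillary fitting, one of two alike (1 or 2 present), standing on the bench in front of the peg rail: round base 38 mm across, 14 mm thick, with a round neck 22 mm across above it, 46 mm tall in all. 0.14 kg. Origin: centre of its underside; z runs up the neck.
- fitting2: Copper capillary fitting, just like fitting1 (may be absent).
- screwdriver: Bystander: brass-handled adjusting screwdriver, 150 mm, lying on the bench near the robot.
- jar: Bystander: small closed glass jar, 48 mm across and 60 mm tall, beyond the peg rail.
- dish: Bystander: white dish, 90 mm across, 30 mm high, at the robot's left.
- block: Bystander: steel gauge block 50 x 30 x 30 mm at the left.
Things that resemble listed ones, but are neither listed nor needed, are in the scene too. What is shaped like the frame4 but pink or purple is not meant.

How it is judged:
By the outcome, as a careful person would: the job done as asked, in the order asked, and still so for the second after the job is handed in, with the robot touching nothing.
Of frame1, frame2, frame3, frame4 only 2 to 3 are there at a start; the rules pass over those that are not, and their reading is None.
Of fitting1, fitting2 only 1 to 2 are there at a start; the rules pass over those that are not, and their reading is None.
At some moment in a run one of fitting1, fitting2 may be knocked a few centimetres aside while the robot is not near it.
It also fails if it takes over 210 s, if anything falls off the work surface, if the arm or the gripper's body presses on something with over 40 N, if the wrist force passes 120 N, or if a joint passes its speed limit or range.

## Working session

There is one attempt and no reset: what is moved stays moved. The work goes in short steps, Python scripts to look and compute and a tool call to move; the robot and the scene stay as the last step left them, time stands still between calls to the robot, and variables do not carry over. Pictures are saved under pics/ and viewed, at most 14 in all, crops included, and the job is handed in when it is done.

Besides the shell and the picture viewer there is one more tool, called after "Emit:" as name(argument=value, ...) on one line, values as JSON. arm_command: Moves the arm, as the interface text tells. Its arguments: {"type":"object","properties":{"commands":{"type":"array","items":{"type":"number"}},"force":{"type":"number"}},"required":["commands"]}

```bash
mkdir -p pics; ls
python3 - <<'E'
from station import *
import cv2
for n in("top","side"):
    r=read_camera(n); cv2.imwrite(f"pics/{n}0.png",r["img"][:,:,::-1]); print(n,r["camera_matrix"].tolist(),r["pose"].round(4).tolist())
o=get_obs(); print({k:(v if not hasattr(v,'tolist') else v.tolist()) for k,v in o.items()})
E
```

```text
pics
top [[513.7333637239984, 0.0, 331.1485924457797], [0.0, 513.7333637239984, 196.38927215069737], [0.0, 0.0, 1.0]] [[-0.017, -0.9926, 0.1205, 0.354], [-0.9998, 0.0178, 0.0059, 0.0261], [-0.008, -0.1204, -0.9927, 1.3733], [0.0, 0.0, 0.0, 1.0]]
side [[431.6233626643542, 0.0, 321.89633172624116], [0.0, 431.6233626643542, 205.61105841170692], [0.0, 0.0, 1.0]] [[0.9925, -0.0799, 0.093, 0.4142], [-0.1224, -0.6043, 0.7873, -0.752], [-0.0067, -0.7928, -0.6095, 0.7211], [0.0, 0.0, 0.0, 1.0]]
{'t': 0.1, 'q': [1.1588960226071663, 0.4776935121979774, 0.0223253170967214, 1.556329884462813, -0.01148465626904762, 1.1093118107181017, -0.08310728913916227], 'joint_vel': [-0.0007639261227292735, -0.0029862835280290963, 9.079521554964663e-05, -0.002880569492771128, 0.00014470544362426882, 0.0003193469705905245, 6.329589760473563e-05], 'joint_torque': [0.004444785736268386, -59.776257276535034, 1.6136979684233665, -28.195595741271973, 0.012788106396328658, 0.004979097138857469, -4.102720936316473e-05], 'eef_pos': [0.20176433460694537, -0.643588928568142, 0.23044823777227652], 'tool_rot': [-0.0007864559800761215, 0.9884823511798233, 0.15133403354565098, -0.00018216422174549803], 'contact_force': [0.20308500302017718, 0.3223351349994883, -0.6564394710221126], 'torque': [-0.05018032442204602, 0.022123216468371062, -0.01694991790703992], 'grasp_force': 0.0, 'gripper_width': 0.9977097415286369}
```

View pics/top0.png

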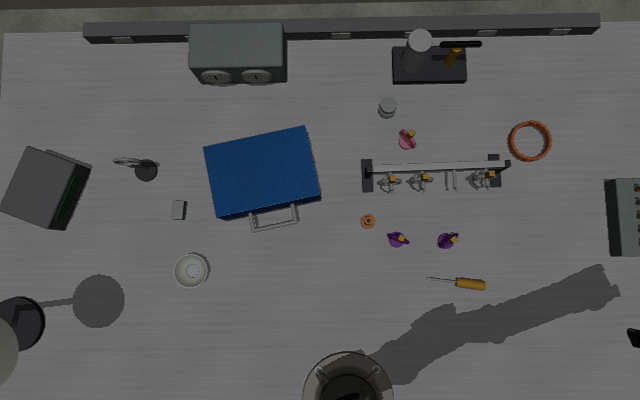

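View pics/side0.png

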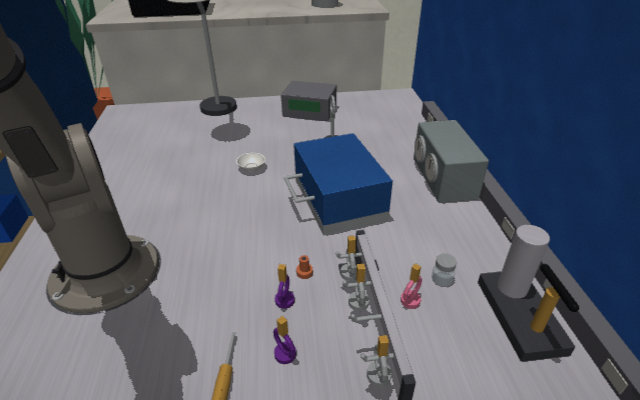

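The top view shows the blue cover's corners at about (205,147), (306,127), (320,196) and (217,217). Frames hang on three pegs, with stems near (392,178), (424,174) and (489,173). One fitting is at (368,221). The pink and purple lookalikes are at (408,137), (399,239) and (448,240). I'll take enlarged crops next.

Run:
```python
import cv2,numpy as np
a=cv2.imread("pics/top0.png")
c=cv2.resize(a[110:250,195:515],None,fx=2.5,fy=2.5,interpolation=cv2.INTER_CUBIC)
cv2.imwrite("pics/topz.png",np.clip(c*1.5,0,255).astype('uint8'))
a=cv2.imread("pics/side0.png")
c=cv2.resize(a[130:400,250:450],None,fx=2.2,fy=2.2,interpolation=cv2.INTER_CUBIC)
cv2.imwrite("pics/sidez.png",c)
```

```text
(no output)
```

View pics/topz.png

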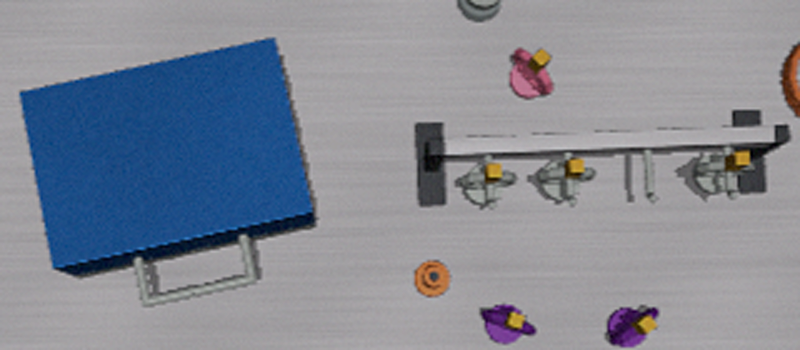

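View pics/sidez.png

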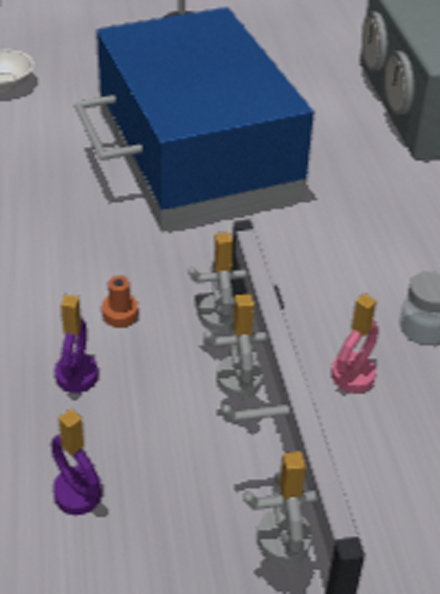

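Corners, stem tops, peg tips and the fitting are readable in both crops. Three frames hang on the first, second and fourth pegs from the left. Next I triangulate these points and fit the case and stand poses.

```bash
cat > h.py <<'E'
import numpy as np
from scipy.optimize import least_squares
from scipy.spatial.transform import Rotation as R
from station import *
K={"top":(513.733,331.149,196.389),"side":(431.623,321.896,205.611)}
P={"top":np.array([[-0.017,-0.9926,0.1205,0.354],[-0.9998,0.0178,0.0059,0.0261],[-0.008,-0.1204,-0.9927,1.3733]]),
"side":np.array([[0.9925,-0.0799,0.093,0.4142],[-0.1224,-0.6043,0.7873,-0.752],[-0.0067,-0.7928,-0.6095,0.7211]])}
def proj(n,p):
    f,a,b=K[n]; c=P[n][:,:3].T@(np.asarray(p)-P[n][:,3]); return np.array([a+f*c[0]/c[2],b+f*c[1]/c[2]])
def onz(n,px,z):
    f,a,b=K[n]; d=P[n][:,:3]@np.array([(px[0]-a)/f,(px[1]-b)/f,1]); o=P[n][:,3]; return o+d*(z-o[2])/d[2]
def tri(pt,ps,z=None):
    g=lambda p:np.r_[proj("top",p)-pt,proj("side",p)-ps]+0
    s=least_squares((lambda p:g([p[0],p[1],z])) if z is not None else g,[.6,0,.1][:2 if z is not None else 3])
    return (np.r_[s.x,z] if z is not None else s.x),np.abs(s.fun).max()
def toolR():
    q=get_obs()["tool_rot"]; return R.from_quat([q[1],q[2],q[3],q[0]])
def shift(target,yaw=None):
    "shift in tool axes to world TCP target, from the measured pose"
    return (toolR().inv().apply(np.array(target)-get_obs()["eef_pos"])*1000).round(1)
def wp(pose,p):
    x,y,a=pose; c,s=np.cos(a),np.sin(a); return np.array([x+c*p[0]-s*p[1],y+s*p[0]+c*p[1],p[2]])
def fitpose(obs,x0):
    "obs: list (cam,px,localpoint)"
    s=least_squares(lambda v:np.concatenate([proj(n,wp(v,l))-px for n,px,l in obs]),x0,loss='soft_l1')
    return s.x,np.abs(s.fun).reshape(-1,2).round(1)
E
cat > m.py <<'E'
from h import *
T=lambda u,v:np.array([(u+.5)/2.5-.5+195,(v+.5)/2.5-.5+110]); S=lambda u,v:np.array([(u+.5)/2.2-.5+250,(v+.5)/2.2-.5+130])
h=.127
o=[("top",T(22,91),(.09,.13,h)),("top",T(275,38),(.09,-.13,h)),("top",T(314,213),(-.09,-.13,h)),("top",T(53,268),(-.09,.13,h)),
("side",S(98,30),(-.09,.13,h)),("side",S(228,10),(.09,.13,h)),("side",S(312,113),(.09,-.13,h)),("side",S(162,142),(-.09,-.13,h)),
("top",T(147,303),(-.136,.055,.067)),("top",T(255,281),(-.136,-.055,.067))]
c,r=fitpose(o,[.65,.2,.1]); print("case",c.round(4),r.max(1))
o=[]
for k,(u,v) in zip((.12,.04,-.04),((491,205),(572,203),(651,199))): o.append(("top",T(u,v),(-.06,k,.105)))
for k,(u,v) in zip((.12,.04,-.04,-.12),((193,273),(209,338),(227,409),(249,496))): o.append(("side",S(u,v),(-.06,k,.105)))
s,r=fitpose(o,[.65,-.2,0]); print("stand",s.round(4),r.max(1))
for n,a,b,z in(("f1",(493,170),(223,237),.145),("f2",(575,166),(243,300),.145),("f3",(738,158),(292,459),.145),("fit",(433,277),(120,281),.046),("purp",(515,320),(71,300),.104)):
    p,e=tri(T(*a),S(*b),z); print(n,p.round(4),round(e,2))
for y in(.12,.04,-.04,-.12): print(y,wp(s,(-.03,y,0)).round(4))
for n,p in(("bar",(-.136,0,.067)),("hinge",(.09,0,.032))): print(n,wp(c,p).round(4))
E
python3 m.py
```

```text
case [0.5731 0.2037 0.1903] [0.3 1.3 0.4 0.3 1.3 1.8 0.6 1.8 0.6 0.7]
stand [ 0.5818 -0.2361  0.0268] [0.8 1.3 1.1 0.9 1.6 0.3 0.2]
f1 [ 0.5469 -0.1162  0.145 ] 0.92
f2 [ 0.5496 -0.1964  0.145 ] 1.17
f3 [ 0.5543 -0.3555  0.145 ] 1.83
fit [ 0.4533 -0.0609  0.046 ] 1.05
purp [ 0.4044 -0.1377  0.104 ] 0.78
0.12 [ 0.5486 -0.117   0.    ]
0.04 [ 0.5508 -0.197   0.    ]
-0.04 [ 0.5529 -0.2769  0.    ]
-0.12 [ 0.5551 -0.3569  0.    ]
bar [0.4396 0.1779 0.067 ]
hinge [0.6615 0.2207 0.032 ]
```

```bash
cat >> h.py <<'E'
def plan(pos,yaw,tilt=0):
    "row to world TCP pos with tool x at yaw; tilt (deg) turns the tool about its own x"
    c,s=np.cos(yaw),np.sin(yaw); T=R.from_matrix(np.array([[c,s,0],[s,-c,0],[0,0,-1]]))*R.from_euler('x',tilt,degrees=True)
    q=toolR(); o=get_obs()
    print("t",round(o["t"],1),"at",np.round(o["eef_pos"],4),"F",np.round(o["contact_force"],1),"w",round(o["gripper_width"],2),"q7",round(o["q"][6],2),"q6",round(o["q"][5],2))
    print("shift",q.inv().apply(np.array(pos)-o["eef_pos"]).round(4),"rot",(q.inv()*T).as_rotvec(degrees=True).round(1))
C=(.5731,.2037,.1903); ST=(.5818,-.2361,.0268)
def cw(x,y,z): return wp(C,(x,y,z))
def barpos(th,dz=-.011,dx=0):
    a=th+np.arctan2(.035,.226); r=np.hypot(.226,.035)
    return cw(.09-r*np.cos(a)+dx,0,.032+r*np.sin(a)+dz)
E
python3 -c "
from h import *
plan([.6,-.2,.33],.304); print(barpos(0))"
```

```text
t 0.1 at [ 0.2018 -0.6436  0.2304] F [ 0.2  0.3 -0.7] w 1.0 q7 -0.08 q6 1.11
shift [ 0.5127 -0.3043 -0.0991] rot [-0.1  0.  -0. ]
[0.43955514 0.17797513 0.056     ]
```

Emit:
arm_command(commands=[0.51, -0.3, -0.1, 0, 0, -30, 0.5, 0.51, -0.3, -0.1, 0, 0, -30, 0.5, 0.51, -0.3, -0.1, 0, 0, -30, 0.5, 0.51, -0.3, -0.1, 0, 0, -30, 0.5, 0.51, -0.3, -0.1, 0, 0, -30, 0.5, 0.51, -0.3, -0.1, 0, 0, -30, 0.5, 0.51, -0.3, -0.1, 0, 0, -30, 0.5, 0.51, -0.3, -0.1, 0, 0, -30, 0.5])

```text
t: 0.9
eef_pos: [0.4672, -0.3499, 0.2981]
tool_rot: [-0.0, 0.916, 0.402, -0.0]
contact_force: [0.9, -0.8, -0.4]
gripper_width: 0.501
grasp_force: 0.0
```

```bash
python3 -c "
from h import *
plan([.46,.178,.20],1.76)"
```

```text
t 0.9 at [ 0.4672 -0.3499  0.2981] F [ 0.9 -0.8 -0.4] w 0.5 q7 -0.27 q6 1.18
shift [ 0.3836 -0.3626  0.0981] rot [ -0.    0.  -53.4]
```

Emit:
arm_command(commands=[0.38, -0.36, 0.02, 0, 0, -53, 0.45, 0.38, -0.36, 0.02, 0, 0, -53, 0.45, 0.38, -0.36, 0.02, 0, 0, -53, 0.45, 0.38, -0.36, 0.02, 0, 0, -53, 0.45, 0.38, -0.36, 0.02, 0, 0, -53, 0.45, 0.38, -0.36, 0.02, 0, 0, -53, 0.45, 0.38, -0.36, 0.02, 0, 0, -53, 0.45, 0.38, -0.36, 0.02, 0, 0, -53, 0.45])

```text
t: 1.7
eef_pos: [0.4599, 0.0498, 0.2826]
tool_rot: [0.0, 0.64, 0.768, -0.0]
contact_force: [0.6, 0.0, -0.5]
gripper_width: 0.45
grasp_force: 0.0
```

```bash
python3 -c "
from h import *
plan([.43956,.178,.16],1.76,10); plan([.43956,.178,.16],1.76,-10)"
```

```text
t 1.7 at [0.4599 0.0498 0.2826] F [ 0.6  0.  -0.5] w 0.45 q7 -0.14 q6 1.1
shift [0.1298 0.0032 0.1225] rot [10.  -0.  -0.4]
t 1.7 at [0.4599 0.0498 0.2826] F [ 0.6  0.  -0.5] w 0.45 q7 -0.14 q6 1.1
shift [0.1298 0.0032 0.1225] rot [-10.    0.1  -0.4]
```

Emit:
arm_command(commands=[0.13, 0.003, 0.122, -10, 0, 0, 0.4, 0.13, 0.003, 0.122, -10, 0, 0, 0.4, 0.13, 0.003, 0.122, -10, 0, 0, 0.4, 0.13, 0.003, 0.122, -10, 0, 0, 0.4, 0.13, 0.003, 0.122, -10, 0, 0, 0.4, 0.13, 0.003, 0.122, -10, 0, 0, 0.4])

```text
t: 2.3
eef_pos: [0.4395, 0.1766, 0.1602]
tool_rot: [0.055, 0.637, 0.766, 0.066]
contact_force: [0.3, 0.0, 0.5]
gripper_width: 0.399
grasp_force: 0.0
```

```bash
python3 -c "
from h import *
plan(barpos(0)+[.002,0,0],1.76,-10)
import cv2
a=read_camera('side')['img'];cv2.imwrite('pics/s1.png',cv2.resize(a[80:280,220:440],None,fx=2.5,fy=2.5)[:,:,::-1])"
```

```text
t 2.3 at [0.4395 0.1766 0.1602] F [0.3 0.  0.5] w 0.4 q7 -0.69 q6 0.66
shift [ 0.001  -0.0156  0.1031] rot [-0.1  0.1 -0.3]
```

View pics/s1.png

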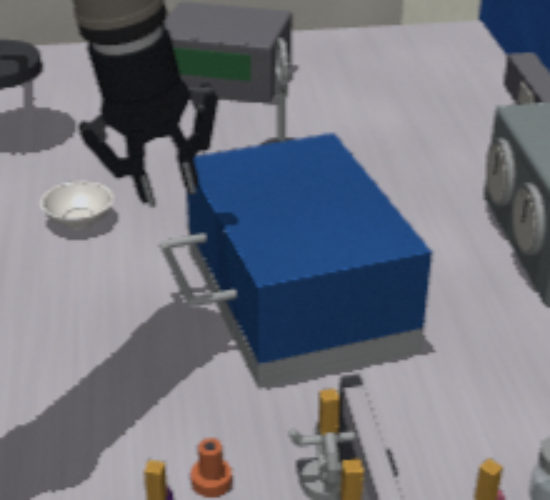

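The tool stands over the bar, at about (185,260) in the crop, with the hand leaning clear of the cover. I'll descend.

Emit:
arm_command(commands=[0.001, -0.008, 0.05, 0, 0, 0, 0.4, 0.001, -0.0156, 0.103, 0, 0, 0, 0.4, 0.001, -0.0156, 0.103, 0, 0, 0, 0.4, 0.001, -0.0156, 0.103, 0, 0, 0, 0.4, 0.001, -0.0156, 0.103, 0, 0, 0, 0, 0.001, -0.0156, 0.103, 0, 0, 0, 0, 0.001, -0.0156, 0.103, 0, 0, 0, 0, 0.001, -0.0156, 0.103, 0, 0, 0, 0], force=30)

```text
t: 3.15
eef_pos: [0.443, 0.178, 0.0589]
tool_rot: [0.057, 0.638, 0.765, 0.068]
contact_force: [-5.3, -1.8, 8.4]
gripper_width: 0.102
grasp_force: 29.3
```

```bash
python3 -c "
from h import *
plan(barpos(0),1.76,-10)"
```

```text
t 3.1 at [0.443  0.178  0.0589] F [-5.3 -1.8  8.4] w 0.1 q7 -1.0 q6 0.46
shift [ 0.0006 -0.0038  0.0023] rot [ 0.2  0.1 -0.4]
```

```bash
cat >> h.py <<'E'
def swing(ths,tilts,th0):
    "rows that carry the gripped bar from th0 along ths"
    q=toolR(); o=get_obs(); p=np.array(o["eef_pos"]); zt=q.apply([0,0,1]); b0=p-.010*zt
    ax=np.array([-np.sin(C[2]),np.cos(C[2]),0]); 
    for th,ti in zip(ths,tilts):
        T=R.from_euler('x',ti,degrees=True); Q=q*T
        pos=b0+barpos(th)-barpos(th0)+.010*Q.apply([0,0,1])
        print(*q.inv().apply(pos-p).round(4),round(ti,1),0,0,sep=", ")
E
python3 -c "
from h import *
swing(np.linspace(.07,.62,8),np.linspace(1,14,8),0)"
```

```text
0.0, 0.0056, -0.0149, 1.0, 0, 0
0.0001, 0.0129, -0.0312, 2.9, 0, 0
0.0001, 0.0215, -0.0468, 4.7, 0, 0
0.0002, 0.0313, -0.0617, 6.6, 0, 0
0.0002, 0.0422, -0.0758, 8.4, 0, 0
0.0003, 0.0542, -0.0889, 10.3, 0, 0
0.0004, 0.0672, -0.101, 12.1, 0, 0
0.0005, 0.0811, -0.1121, 14.0, 0, 0
```

Emit:
arm_command(commands=[0, 0.0056, -0.0149, 1, 0, 0, 0, 0, 0.0129, -0.0312, 2.9, 0, 0, 0, 0, 0.0215, -0.0468, 4.7, 0, 0, 0, 0, 0.0313, -0.0617, 6.6, 0, 0, 0, 0, 0.0422, -0.0758, 8.4, 0, 0, 0, 0, 0.0542, -0.0889, 10.3, 0, 0, 0, 0.0004, 0.0672, -0.101, 12.1, 0, 0, 0, 0.0005, 0.0811, -0.1121, 14, 0, 0, 0])

```text
t: 3.95
eef_pos: [0.5008, 0.1897, 0.1838]
tool_rot: [-0.023, 0.639, 0.768, -0.027]
contact_force: [-0.6, 2.3, -3.6]
gripper_width: 0.1
grasp_force: 29.6
```

```bash
python3 -c "
from h import *
plan(barpos(0.62),1.76,0)
swing(np.linspace(.69,1.18,8),np.linspace(1,6,8),.62)"
```

```text
t 4.0 at [0.5008 0.1897 0.1838] F [-0.6  2.3 -3.6] w 0.1 q7 -0.56 q6 1.05
shift [0.0001 0.0003 0.003 ] rot [-4.1 -0.1 -0.4]
0.0001, 0.0106, -0.0118, 1.0, 0, 0
0.0002, 0.022, -0.0229, 1.7, 0, 0
0.0003, 0.0342, -0.0331, 2.4, 0, 0
0.0004, 0.0471, -0.0425, 3.1, 0, 0
0.0006, 0.0606, -0.0509, 3.9, 0, 0
0.0007, 0.0746, -0.0583, 4.6, 0, 0
0.0008, 0.0892, -0.0648, 5.3, 0, 0
0.0009, 0.1041, -0.0702, 6.0, 0, 0
```

Emit:
arm_command(commands=[0, 0.0106, -0.0118, 0.5, 0, 0, 0, 0, 0.022, -0.0229, 1, 0, 0, 0, 0, 0.0342, -0.0331, 1.5, 0, 0, 0, 0, 0.0471, -0.0425, 2, 0, 0, 0, 0.0006, 0.0606, -0.0509, 2, 0, 0, 0, 0.0007, 0.0746, -0.0583, 2, 0, 0, 0, 0.0008, 0.0892, -0.0648, 2, 0, 0, 0, 0.0009, 0.1041, -0.0702, 2, 0, 0, 0])

```text
t: 4.75
eef_pos: [0.6085, 0.2111, 0.2479]
tool_rot: [-0.034, 0.639, 0.768, -0.038]
contact_force: [-1.2, 2.3, 1.7]
gripper_width: 0.1
grasp_force: 30.2
```

```bash
python3 -c "
from h import *
plan(barpos(1.18),1.76,0)
swing(np.linspace(1.23,1.42,4),[0]*4,1.18)"
```

```text
t 4.8 at [0.6085 0.2111 0.2479] F [-1.2  2.3  1.7] w 0.1 q7 -0.5 q6 1.31
shift [-0.0006  0.0006  0.0045] rot [-5.8 -0.2 -0.4]
0.0001, 0.0109, -0.0035, 0, 0, 0
0.0002, 0.0249, -0.0072, 0, 0, 0
0.0003, 0.0391, -0.01, 0, 0, 0
0.0004, 0.0534, -0.0119, 0, 0, 0
```

Swing on to about 1.42, then release and lift straight up.

Emit:
arm_command(commands=[0, 0.011, -0.0035, 0, 0, 0, 0, 0, 0.025, -0.0072, 0, 0, 0, 0, 0, 0.039, -0.01, 0, 0, 0, 0, 0, 0.053, -0.0119, 0, 0, 0, 0, 0, 0.053, -0.0119, 0, 0, 0, 0.4, 0, 0.053, -0.0119, 0, 0, 0, 0.4, 0, 0.053, -0.05, 0, 0, 0, 0.4, 0, 0.053, -0.1, 0, 0, 0, 0.4])

```text
t: 5.55
eef_pos: [0.6687, 0.2194, 0.3369]
tool_rot: [-0.035, 0.639, 0.767, -0.043]
contact_force: [1.1, 0.3, 0.1]
gripper_width: 0.395
grasp_force: 0.0
```

```bash
python3 -c "
from h import *
plan([.50,-.0609,.3],.2)"
```

```text
t 5.5 at [0.6687 0.2194 0.3369] F [1.1 0.3 0.1] w 0.4 q7 -0.45 q6 1.55
shift [-0.2451 -0.2111  0.0609] rot [-4.9  5.  88.9]
```

Emit:
arm_command(commands=[-0.15, -0.15, 0.03, -5, 0, 0, 0.5, -0.15, -0.15, 0.03, -5, 0, 0, 0.5, -0.15, -0.15, 0.03, -5, 0, 0, 0.5, -0.15, -0.15, 0.03, -5, 0, 0, 0.5, -0.15, -0.15, 0.03, -5, 0, 0, 0.5, -0.15, -0.15, 0.03, -5, 0, 0, 0.5])

```text
t: 6.15
eef_pos: [0.5462, 0.043, 0.3242]
tool_rot: [-0.005, 0.642, 0.767, -0.008]
contact_force: [0.5, -0.1, -0.5]
gripper_width: 0.499
grasp_force: 0.0
```

```bash
cat >> h.py <<'E'
import cv2
def pair(name):
    t=read_camera("top")["img"]; s=read_camera("side")["img"]
    a=cv2.resize(t[100:260,190:510],None,fx=2.5,fy=2.5,interpolation=cv2.INTER_CUBIC)[:400]
    b=cv2.resize(s[60:400,200:460],(153*260//200*2,400*1),interpolation=cv2.INTER_CUBIC)
    im=np.zeros((600,800,3),np.uint8); 
    a=cv2.resize(t[110:250,195:515],(480,210)); b=cv2.resize(s[90:390,220:440],(440,600))
    im[:600,:440]=b; a=cv2.resize(t[110:270,195:435],(360,240)); im[:240,440:]=a
    a=cv2.resize(t[110:270,300:540],(360,240)); im[250:490,440:]=a
    cv2.imwrite("pics/"+name,im[:,:,::-1]); return t,s
def copper(img,box):
    x0,y0,x1,y1=box; h=cv2.cvtColor(img,cv2.COLOR_RGB2HSV)[y0:y1,x0:x1]
    m=((h[...,0]<13)|(h[...,0]>174))&(h[...,1]>130)&(h[...,2]>60)
    n,l,st,c=cv2.connectedComponentsWithStats(m.astype('uint8'))
    return [(st[i,:5]+[x0,y0,0,0,0],(c[i]+[x0,y0]).round(1)) for i in range(1,n) if st[i,4]>20]
E
python3 -c "
from h import *
t,s=pair('p2.png')
print(copper(t,(320,180,430,270)),copper(s,(260,220,350,300)))
plan([.4533,-.0609,.12],1.76)"
```

```text
[] [(array([297, 256,  15,  23, 239]), array([304. , 268.3]))]
t 6.2 at [0.5478 0.0468 0.3244] F [0.9 0.1 1.2] w 0.5 q7 -0.19 q6 1.26
shift [-0.0889 -0.1091  0.2062] rot [-0.9 -0.  -0.4]
```

View pics/p2.png

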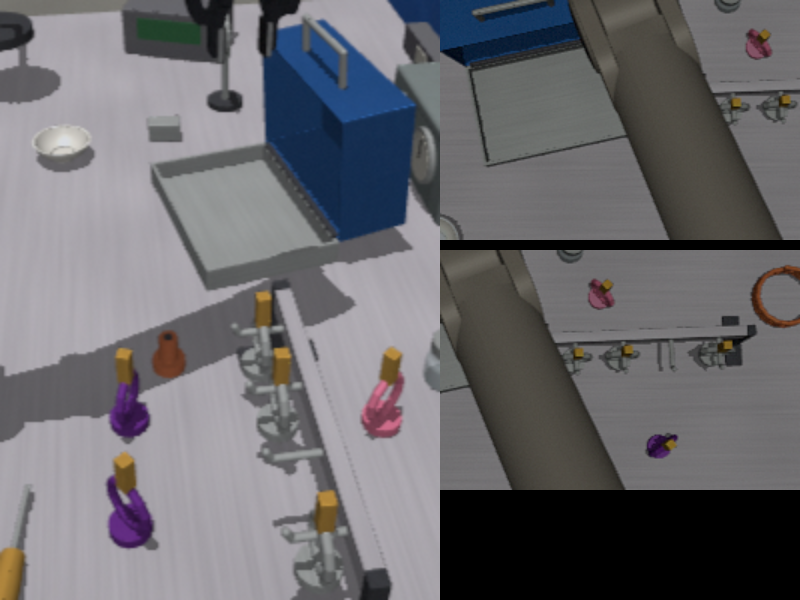

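The cover stays open. The fitting is still at its first place, with its top at side pixel (304,257).

Emit:
arm_command(commands=[-0.089, -0.109, 0.206, -1, 0, 0, 0.5, -0.089, -0.109, 0.206, -1, 0, 0, 0.5, -0.089, -0.109, 0.206, -1, 0, 0, 0.5, -0.089, -0.109, 0.206, -1, 0, 0, 0.5, -0.089, -0.109, 0.206, -1, 0, 0, 0.5, -0.089, -0.109, 0.206, -1, 0, 0, 0.5, -0.089, -0.109, 0.206, -1, 0, 0, 0.5])

```text
t: 6.95
eef_pos: [0.4537, -0.0601, 0.1191]
tool_rot: [-0.001, 0.639, 0.769, 0.0]
contact_force: [1.0, 0.4, 0.7]
gripper_width: 0.496
grasp_force: 0.0
```

```bash
python3 -c "
from h import *
t=0;s=read_camera('side')['img']
print(copper(s,(260,220,350,300)),copper(cv2.imread('pics/side0.png')[:,:,::-1].copy(),(260,220,350,300)))
plan([.4533,-.0609,.018],1.76)"
```

```text
[(array([297, 256,  15,  23, 234]), array([304. , 268.5]))] [(array([297, 256,  15,  23, 237]), array([304. , 268.4]))]
t 7.0 at [ 0.4551 -0.0598  0.1202] F [ 0.5 -0.5  1. ] w 0.5 q7 -0.1 q6 0.76
shift [-0.0009 -0.0022  0.1022] rot [ 0.1 -0.1 -0.3]
```

Emit:
arm_command(commands=[-0.001, -0.002, 0.05, 0, 0, 0, 0.5, -0.001, -0.002, 0.09, 0, 0, 0, 0.5, -0.001, -0.002, 0.102, 0, 0, 0, 0.5, -0.001, -0.002, 0.102, 0, 0, 0, 0.5, -0.001, -0.002, 0.102, 0, 0, 0, 0, -0.001, -0.002, 0.102, 0, 0, 0, 0, -0.001, -0.002, 0.102, 0, 0, 0, 0, -0.001, -0.002, 0.102, 0, 0, 0, 0], force=30)

```text
t: 7.8
eef_pos: [0.4535, -0.0626, 0.0194]
tool_rot: [0.002, 0.64, 0.768, 0.001]
contact_force: [-0.8, 2.2, 8.0]
gripper_width: 0.246
grasp_force: 29.9
```

```bash
python3 -c "
from h import *
print(cw(-.02,.095,.2))
plan(cw(-.02,.095,.14),1.76)"
```

```text
[0.53549147 0.29320195 0.2       ]
t 7.8 at [ 0.4535 -0.0626  0.0194] F [-0.8  2.2  8. ] w 0.25 q7 -0.28 q6 0.54
shift [ 0.335   0.1455 -0.1202] rot [ 0.3  0.  -0.4]
```

Emit:
arm_command(commands=[0, 0, -0.05, 0, 0, 0, 0, 0, 0, -0.1, 0, 0, 0, 0, 0.335, 0.145, -0.12, 0, 0, 0, 0, 0.335, 0.145, -0.12, 0, 0, 0, 0, 0.335, 0.145, -0.12, 0, 0, 0, 0, 0.335, 0.145, -0.12, 0, 0, 0, 0, 0.335, 0.145, -0.12, 0, 0, 0, 0, 0.335, 0.145, -0.12, 0, 0, 0, 0])

```text
t: 8.6
eef_pos: [0.5192, 0.2304, 0.1351]
tool_rot: [0.001, 0.64, 0.768, 0.0]
contact_force: [0.9, 0.1, -1.1]
gripper_width: 0.244
grasp_force: 30.4
```

```bash
python3 -c "
from h import *
plan(cw(-.02,.095,.10),1.76)"
```

```text
t 8.6 at [0.5192 0.2304 0.1351] F [ 0.9  0.1 -1.1] w 0.24 q7 -0.69 q6 0.91
shift [0.0589 0.0272 0.0351] rot [ 0.1  0.  -0.5]
```

Emit:
arm_command(commands=[0.059, 0.027, 0.035, 0, 0, 0, 0, 0.059, 0.027, 0.035, 0, 0, 0, 0, 0.059, 0.027, 0.06, 0, 0, 0, 0, 0.059, 0.027, 0.09, 0, 0, 0, 0, 0.059, 0.027, 0.09, 0, 0, 0, 0])

```text
t: 9.1
eef_pos: [0.5325, 0.2897, 0.0411]
tool_rot: [-0.001, 0.64, 0.768, -0.003]
contact_force: [-1.4, -0.5, -1.5]
gripper_width: 0.246
grasp_force: 30.2
```

```bash
python3 -c "
from h import *
plan(cw(-.02,.095,.025),1.76)"
```

```text
t 9.1 at [0.5325 0.2897 0.0411] F [-1.4 -0.5 -1.5] w 0.25 q7 -0.84 q6 0.81
shift [0.003  0.0036 0.016 ] rot [-0.3  0.2 -0.4]
```

Emit:
arm_command(commands=[0.003, 0.003, 0.01, 0, 0, 0, 0, 0.003, 0.003, 0.0155, 0, 0, 0, 0, 0.003, 0.003, 0.0155, 0, 0, 0, 0, 0.003, 0.003, 0.0155, 0, 0, 0, 0])

```text
t: 9.5
eef_pos: [0.5375, 0.2954, 0.0292]
tool_rot: [0.0, 0.64, 0.768, 0.001]
contact_force: [0.2, 0.5, -1.5]
gripper_width: 0.246
grasp_force: 30.2
```

Emit:
arm_command(commands=[0, 0, 0, 0, 0, 0, 0.45, 0, 0, 0, 0, 0, 0, 0.45, 0, 0, 0, 0, 0, 0, 0.45, 0, 0, -0.04, 0, 0, 0, 0.45, 0, 0, -0.09, 0, 0, 0, 0.45, 0, 0, -0.14, 0, 0, 0, 0.45, 0, 0, -0.18, 0, 0, 0, 0.45, 0, 0, -0.18, 0, 0, 0, 0.45])

```text
t: 10.3
eef_pos: [0.5397, 0.2979, 0.2152]
tool_rot: [0.002, 0.64, 0.768, 0.005]
contact_force: [1.1, 0.8, -0.0]
gripper_width: 0.454
grasp_force: 0.0
```

```bash
python3 -c "
from h import *
plan([.5475,-.1163,.22],.03)"
```

```text
t 10.3 at [0.5397 0.2979 0.2152] F [ 1.1  0.8 -0. ] w 0.45 q7 -0.72 q6 1.09
shift [-0.4088 -0.067  -0.007 ] rot [ 0.3 -0.7 98.7]
```

Emit:
arm_command(commands=[-0.2, -0.04, 0, 0, 0, 60, 0.4, -0.2, -0.04, 0, 0, 0, 60, 0.4, -0.2, -0.04, 0, 0, 0, 60, 0.4, -0.2, -0.04, 0, 0, 0, 60, 0.4, -0.41, -0.067, -0.01, 0, 0, 99, 0.4, -0.41, -0.067, -0.01, 0, 0, 99, 0.4, -0.41, -0.067, -0.01, 0, 0, 99, 0.4, -0.41, -0.067, -0.01, 0, 0, 99, 0.4])

```text
t: 11.1
eef_pos: [0.5438, -0.1063, 0.2175]
tool_rot: [0.0, 0.963, 0.27, -0.0]
contact_force: [1.4, -0.5, 0.6]
gripper_width: 0.396
grasp_force: 0.0
```

```bash
python3 -c "
from h import *
plan([.5475,-.1163,.19],.03)"
```

```text
t 11.1 at [ 0.5438 -0.1063  0.2175] F [ 1.4 -0.5  0.6] w 0.4 q7 -1.07 q6 1.01
shift [-0.002   0.0104  0.0275] rot [ 0.   0.  29.6]
```

Emit:
arm_command(commands=[-0.002, 0.0104, 0.0275, 0, 0, 29.6, 0.4, -0.002, 0.0104, 0.0275, 0, 0, 29.6, 0.4, -0.002, 0.0104, 0.0275, 0, 0, 29.6, 0.4, -0.002, 0.0104, 0.0275, 0, 0, 29.6, 0.4, -0.002, 0.0104, 0.0275, 0, 0, 29.6, 0.4, -0.002, 0.0104, 0.0275, 0, 0, 29.6, 0.4])

```text
t: 11.7
eef_pos: [0.5479, -0.114, 0.1899]
tool_rot: [0.0, 1.0, 0.019, -0.0]
contact_force: [-0.2, 0.9, -0.3]
gripper_width: 0.402
grasp_force: 0.0
```

```bash
python3 -c "
from h import *
a=read_camera('side')['img'];t=read_camera('top')['img']
im=np.hstack([cv2.resize(a[130:400,250:450],(440,594)),np.vstack([cv2.resize(t[130:250,320:520],(350,210)),cv2.resize(t[120:240,190:330],(350,300)),np.zeros((84,350,3),np.uint8)])])
cv2.imwrite('pics/s3.png',im[:,:,::-1])
plan([.5475,-.1163,.113],.03)"
```

```text
t 11.8 at [ 0.548 -0.114  0.19 ] F [0.2 0.7 0.4] w 0.4 q7 -1.54 q6 0.95
shift [-0.0006  0.0022  0.077 ] rot [-0.   0.   0.4]
```

View pics/s3.png

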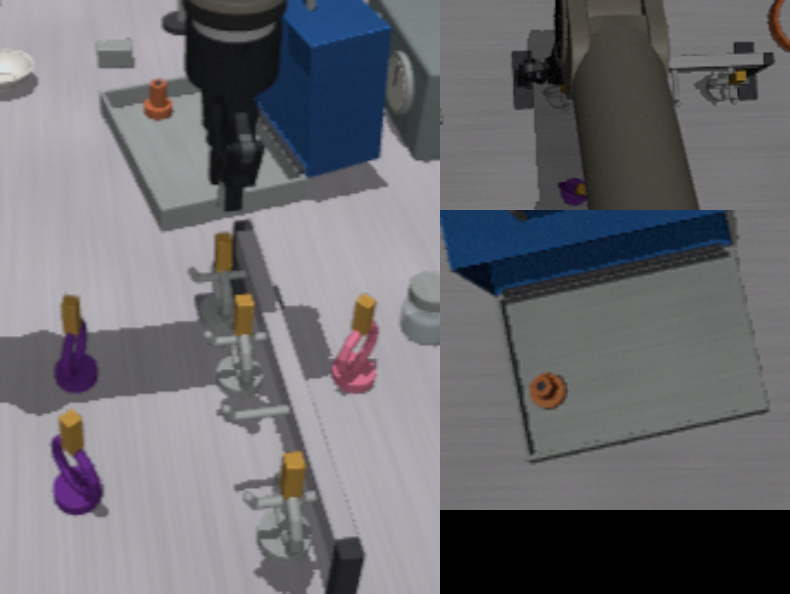

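The fitting stands upright in the tray near its +y wall, at about (548,388) in the crop. The gripper is above frame 1's stem at (223,250). I'll descend and grip it.

Emit:
arm_command(commands=[-0.001, 0.002, 0.04, 0, 0, 0, 0.4, -0.001, 0.002, 0.077, 0, 0, 0, 0.4, -0.001, 0.002, 0.077, 0, 0, 0, 0.4, -0.001, 0.002, 0.077, 0, 0, 0, 0, -0.001, 0.002, 0.077, 0, 0, 0, 0, -0.001, 0.002, 0.077, 0, 0, 0, 0, -0.001, 0.002, 0.077, 0, 0, 0, 0], force=40)

```text
t: 12.5
eef_pos: [0.5481, -0.1163, 0.1145]
tool_rot: [0.0, 1.0, 0.018, 0.001]
contact_force: [0.5, -0.0, 1.1]
gripper_width: 0.156
grasp_force: 42.5
```

```bash
python3 -c "
from h import *
plan([.5475,-.1163,.113],.03)"
```

```text
t 12.5 at [ 0.5481 -0.1163  0.1145] F [ 0.5 -0.   1.1] w 0.16 q7 -1.57 q6 0.79
shift [-0.0006 -0.      0.0015] rot [ 0.  -0.1  0.3]
```

Emit:
arm_command(commands=[0, 0, -0.01, 0, 0, 0, 0, 0, 0, -0.019, 0, 0, 0, 0, 0, 0, -0.019, 0, 0, 0, 0, -0.02, 0, -0.019, 0, 0, 0, 0, -0.04, 0, -0.019, 0, 0, 0, 0, -0.062, 0, -0.019, 0, 0, 0, 0, -0.062, 0, -0.019, 0, 0, 0, 0, -0.062, 0, -0.06, 0, 0, 0, 0])

```text
t: 13.3
eef_pos: [0.4815, -0.1181, 0.1697]
tool_rot: [-0.001, 1.0, 0.018, -0.005]
contact_force: [1.0, -0.2, -1.6]
gripper_width: 0.158
grasp_force: 42.3
```

```bash
python3 -c "
from h import *
plan([.5,-.05,.26],.19);plan(cw(-.02,.0375,.24),.19)"
```

```text
t 13.3 at [ 0.4815 -0.1181  0.1697] F [ 1.  -0.2 -1.6] w 0.16 q7 -1.52 q6 0.87
shift [ 0.0201 -0.0675 -0.0903] rot [-0.2  0.5 -8.8]
t 13.3 at [ 0.4815 -0.1181  0.1697] F [ 1.  -0.2 -1.6] w 0.16 q7 -1.52 q6 0.87
shift [ 0.0768 -0.3524 -0.0703] rot [-0.2  0.5 -8.8]
```

Emit:
arm_command(commands=[0.01, -0.02, -0.05, 0, 0, -8.5, 0, 0.067, -0.35, -0.07, 0, 0, -8.5, 0, 0.067, -0.35, -0.07, 0, 0, -8.5, 0, 0.067, -0.35, -0.07, 0, 0, -8.5, 0, 0.067, -0.35, -0.07, 0, 0, -8.5, 0, 0.067, -0.35, -0.07, 0, 0, -8.5, 0, 0.067, -0.35, -0.07, 0, 0, -8.5, 0, 0.067, -0.35, -0.07, 0, 0, -8.5, 0])

```text
t: 14.1
eef_pos: [0.5398, 0.238, 0.2438]
tool_rot: [-0.001, 0.996, 0.093, 0.001]
contact_force: [0.2, 0.1, -1.7]
gripper_width: 0.154
grasp_force: 42.4
```

```bash
python3 -c "
from h import *
plan(cw(-.03,.04,.15),.19)"
```

```text
t 14.1 at [0.5398 0.238  0.2438] F [ 0.2  0.1 -1.7] w 0.15 q7 -2.07 q6 1.09
shift [-0.0039  0.0002  0.0938] rot [-0.1 -0.1 -0.2]
```

Emit:
arm_command(commands=[-0.004, 0, 0.05, 0, 0, 0, 0, -0.004, 0, 0.09, 0, 0, 0, 0, -0.004, 0, 0.13, 0, 0, 0, 0, -0.004, 0, 0.155, 0, 0, 0, 0, -0.004, 0, 0.155, 0, 0, 0, 0, -0.004, 0, 0.155, 0, 0, 0, 0])

```text
t: 14.7
eef_pos: [0.5363, 0.2336, 0.0887]
tool_rot: [-0.0, 0.996, 0.092, 0.0]
contact_force: [0.7, 0.9, -0.1]
gripper_width: 0.16
grasp_force: 42.3
```

```bash
python3 -c "
from h import *
plan(cw(-.03,.04,.079),.19)
a=read_camera('side')['img'];t=read_camera('top')['img']
im=np.hstack([cv2.resize(a[80:280,250:430],(540,600)),np.vstack([cv2.resize(t[110:250,320:520],(250,175)),np.zeros((425,250,3),np.uint8)])])
cv2.imwrite('pics/s4.png',im[:,:,::-1])"
```

```text
t 14.7 at [0.5363 0.2336 0.0887] F [ 0.7  0.9 -0.1] w 0.16 q7 -2.16 q6 0.8
shift [ 0.0004 -0.0037  0.0097] rot [-0.  -0.  -0.3]
```

View pics/s4.png

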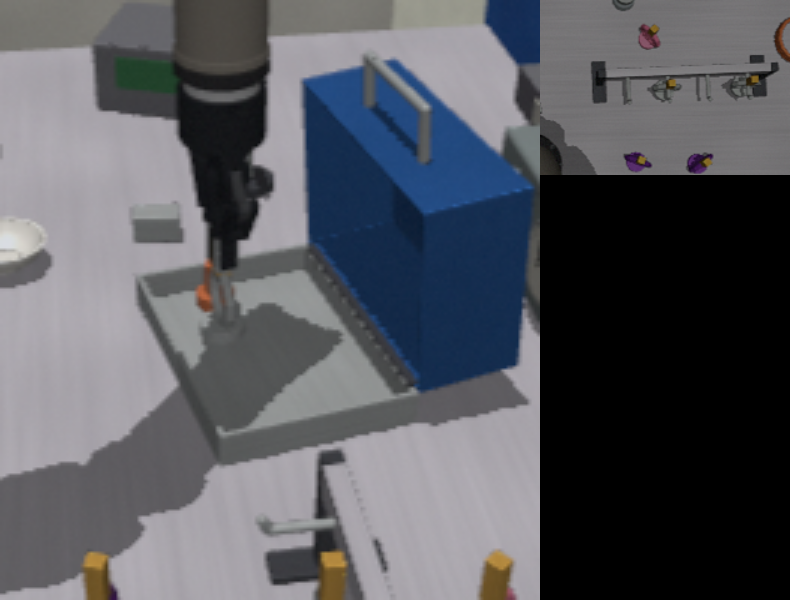

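The frame is held upright over the tray floor at about (225,325), clear of the fitting behind it. I'll lower it to contact.

Emit:
arm_command(commands=[0, -0.002, 0.006, 0, 0, 0, 0, 0, -0.002, 0.009, 0, 0, 0, 0, 0, -0.002, 0.011, 0, 0, 0, 0, 0, -0.002, 0.011, 0, 0, 0, 0, 0, -0.002, 0.011, 0, 0, 0, 0])

```text
t: 15.3
eef_pos: [0.5359, 0.2355, 0.0789]
tool_rot: [-0.0, 0.996, 0.092, 0.001]
contact_force: [-4.1, -1.7, 11.3]
gripper_width: 0.154
grasp_force: 44.2
```

Touching the floor. I'll release with a small opening and rise.

Emit:
arm_command(commands=[0, 0, 0, 0, 0, 0, 0.35, 0, 0, 0, 0, 0, 0, 0.35, 0, 0, 0, 0, 0, 0, 0.35, 0, 0, -0.03, 0, 0, 0, 0.35, 0, 0, -0.08, 0, 0, 0, 0.35, 0, 0, -0.13, 0, 0, 0, 0.35, 0, 0, -0.15, 0, 0, 0, 0.35])

```text
t: 16.0
eef_pos: [0.5372, 0.2365, 0.2322]
tool_rot: [-0.001, 0.996, 0.092, 0.003]
contact_force: [1.8, 1.0, -0.8]
gripper_width: 0.348
grasp_force: 0.0
```

```bash
python3 -c "
from h import *
plan([.5498,-.1965,.19],.03)"
```

```text
t 16.0 at [0.5372 0.2365 0.2322] F [ 1.8  1.  -0.8] w 0.35 q7 -2.08 q6 1.06
shift [-0.0672  0.428   0.0409] rot [-0.1 -0.4  8.8]
```

Emit:
arm_command(commands=[-0.067, 0.428, -0.01, 0, 0, 8.8, 0.4, -0.067, 0.428, -0.01, 0, 0, 8.8, 0.4, -0.067, 0.428, -0.01, 0, 0, 8.8, 0.4, -0.067, 0.428, -0.01, 0, 0, 8.8, 0.4, -0.067, 0.428, -0.01, 0, 0, 8.8, 0.4, -0.067, 0.428, 0, 0, 0, 8.8, 0.4, -0.067, 0.428, 0.03, 0, 0, 8.8, 0.4, -0.067, 0.428, 0.04, 0, 0, 8.8, 0.4])

```text
t: 16.8
eef_pos: [0.5472, -0.1624, 0.202]
tool_rot: [0.0, 1.0, 0.015, 0.001]
contact_force: [1.2, -0.0, -0.4]
gripper_width: 0.399
grasp_force: 0.0
```

```bash
python3 -c "
from h import *
plan([.5498,-.1965,.19],.03)"
```

```text
t 16.8 at [ 0.5472 -0.1624  0.202 ] F [ 1.2 -0.  -0.4] w 0.4 q7 -1.47 q6 0.98
shift [0.0015 0.0341 0.0121] rot [ 0.1 -0.1  0. ]
```

Emit:
arm_command(commands=[0.0015, 0.034, 0.012, 0, 0, 0, 0.4, 0.0015, 0.034, 0.012, 0, 0, 0, 0.4, 0.0015, 0.034, 0.012, 0, 0, 0, 0.4, 0.0015, 0.034, 0.012, 0, 0, 0, 0.4])

```text
t: 17.2
eef_pos: [0.5498, -0.1924, 0.1897]
tool_rot: [-0.0, 1.0, 0.016, 0.0]
contact_force: [-0.3, 0.6, 0.3]
gripper_width: 0.403
grasp_force: 0.0
```

```bash
python3 -c "
from h import *
plan([.5498,-.1965,.114],.03)"
```

```text
t 17.2 at [ 0.5498 -0.1924  0.1897] F [-0.3  0.6  0.3] w 0.4 q7 -1.41 q6 0.96
shift [-0.0001  0.0042  0.0757] rot [-0.  -0.   0.1]
```

Emit:
arm_command(commands=[0, 0.003, 0.04, 0, 0, 0, 0.4, 0, 0.003, 0.0757, 0, 0, 0, 0.4, 0, 0.003, 0.0757, 0, 0, 0, 0.4, 0, 0.003, 0.0757, 0, 0, 0, 0, 0, 0.003, 0.0757, 0, 0, 0, 0, 0, 0.003, 0.0757, 0, 0, 0, 0, 0, 0.003, 0.0757, 0, 0, 0, 0], force=40)

```text
t: 17.9
eef_pos: [0.5506, -0.1969, 0.1153]
tool_rot: [0.0, 1.0, 0.015, 0.001]
contact_force: [0.5, -0.7, 2.8]
gripper_width: 0.154
grasp_force: 43.3
```

Emit:
arm_command(commands=[0, 0, -0.01, 0, 0, 0, 0, 0, 0, -0.019, 0, 0, 0, 0, 0, 0, -0.019, 0, 0, 0, 0, -0.02, 0, -0.019, 0, 0, 0, 0, -0.04, 0, -0.019, 0, 0, 0, 0, -0.064, 0, -0.019, 0, 0, 0, 0, -0.064, 0, -0.019, 0, 0, 0, 0, -0.064, 0, -0.06, 0, 0, 0, 0])

```text
t: 18.7
eef_pos: [0.4815, -0.1981, 0.1699]
tool_rot: [-0.002, 1.0, 0.015, -0.005]
contact_force: [-0.0, -0.0, -2.4]
gripper_width: 0.16
grasp_force: 42.7
```

```bash
python3 -c "
from h import *
plan(cw(0,-.023,.24),.19)"
```

```text
t 18.7 at [ 0.4815 -0.1981  0.1699] F [-0.  -0.  -2.4] w 0.16 q7 -1.37 q6 0.89
shift [ 0.1067 -0.3764 -0.0698] rot [-0.2  0.5 -9.2]
```

Emit:
arm_command(commands=[0, -0.02, -0.045, 0, 0, -9, 0, 0.03, -0.3, -0.07, 0, 0, -9, 0, 0.03, -0.3, -0.07, 0, 0, -9, 0, 0.03, -0.3, -0.07, 0, 0, -9, 0, 0.03, -0.3, -0.07, 0, 0, -9, 0, 0.105, -0.375, -0.07, 0, 0, -9, 0, 0.105, -0.375, -0.07, 0, 0, -9, 0, 0.105, -0.375, -0.07, 0, 0, -9, 0])

```text
t: 19.5
eef_pos: [0.5675, 0.156, 0.243]
tool_rot: [0.0, 0.996, 0.094, 0.001]
contact_force: [1.3, -1.0, -1.6]
gripper_width: 0.156
grasp_force: 42.8
```

```bash
python3 -c "
from h import *
plan(cw(0,-.023,.2),.19)"
```

```text
t 19.5 at [0.5675 0.156  0.243 ] F [ 1.3 -1.  -1.6] w 0.16 q7 -1.92 q6 1.09
shift [ 0.0144 -0.0228  0.043 ] rot [ 0.  -0.1 -0.2]
```

Emit:
arm_command(commands=[0.01, -0.019, 0.03, 0, 0, 0, 0, 0.01, -0.019, 0.03, 0, 0, 0, 0, 0.01, -0.019, 0.03, 0, 0, 0, 0, 0.01, -0.019, 0.07, 0, 0, 0, 0, 0.01, -0.019, 0.11, 0, 0, 0, 0, 0.01, -0.019, 0.15, 0, 0, 0, 0, 0.01, -0.019, 0.155, 0, 0, 0, 0, 0.01, -0.019, 0.155, 0, 0, 0, 0])

```text
t: 20.3
eef_pos: [0.573, 0.1734, 0.088]
tool_rot: [0.0, 0.996, 0.093, -0.0]
contact_force: [0.4, 1.0, -1.3]
gripper_width: 0.157
grasp_force: 42.7
```

```bash
python3 -c "
from h import *
plan(cw(0,-.023,.079),.19)
print('frame1 at case', (R.from_euler('z',-C[2]).apply(np.array([.5363,.236,0])-[C[0],C[1],0])).round(3))"
```

```text
t 20.3 at [0.573  0.1734 0.088 ] F [ 0.4  1.  -1.3] w 0.16 q7 -2.05 q6 0.82
shift [ 0.0058 -0.0068  0.009 ] rot [ 0.   0.  -0.2]
frame1 at case [-0.03   0.039  0.   ]
```

Emit:
arm_command(commands=[0.003, -0.006, 0.004, 0, 0, 0, 0, 0.003, -0.006, 0.007, 0, 0, 0, 0, 0.003, -0.006, 0.01, 0, 0, 0, 0, 0.003, -0.006, 0.01, 0, 0, 0, 0, 0.003, -0.006, 0.01, 0, 0, 0, 0])

```text
t: 20.8
eef_pos: [0.5764, 0.182, 0.0799]
tool_rot: [-0.001, 0.996, 0.094, 0.002]
contact_force: [-0.6, 0.0, 6.1]
gripper_width: 0.153
grasp_force: 44.0
```

Emit:
arm_command(commands=[0, 0, 0, 0, 0, 0, 0.35, 0, 0, 0, 0, 0, 0, 0.35, 0, 0, 0, 0, 0, 0, 0.35, 0, 0, -0.03, 0, 0, 0, 0.35, 0, 0, -0.08, 0, 0, 0, 0.35, -0.02, 0, -0.13, 0, 0, 0, 0.35, -0.03, 0.02, -0.15, 0, 0, 0, 0.35])

```text
t: 21.5
eef_pos: [0.5488, 0.1597, 0.2318]
tool_rot: [-0.002, 0.995, 0.096, 0.002]
contact_force: [1.3, 0.3, 0.3]
gripper_width: 0.346
grasp_force: 0.0
```

```bash
python3 -c "
from h import *
plan([.5546,-.3562,.19],.03)"
```

```text
t 21.5 at [0.5488 0.1597 0.2318] F [1.3 0.3 0.3] w 0.35 q7 -1.94 q6 1.05
shift [-0.0933  0.5075  0.0399] rot [-0.2 -0.3  9.3]
```

Emit:
arm_command(commands=[-0.093, 0.507, -0.02, 0, 0, 9.3, 0.4, -0.093, 0.507, -0.02, 0, 0, 9.3, 0.4, -0.093, 0.507, -0.02, 0, 0, 9.3, 0.4, -0.093, 0.507, -0.02, 0, 0, 9.3, 0.4, -0.093, 0.507, -0.02, 0, 0, 9.3, 0.4, -0.093, 0.507, -0.02, 0, 0, 9.3, 0.4, -0.093, 0.507, -0.02, 0, 0, 9.3, 0.4, -0.093, 0.507, -0.02, 0, 0, 9.3, 0.4])

```text
t: 22.3
eef_pos: [0.5509, -0.2459, 0.2432]
tool_rot: [0.0, 1.0, 0.013, 0.0]
contact_force: [1.0, -0.3, -0.1]
gripper_width: 0.393
grasp_force: 0.0
```

```bash
python3 -c "
from h import *
plan([.5546,-.3562,.19],.03)"
```

```text
t 22.3 at [ 0.5509 -0.2459  0.2432] F [ 1.  -0.3 -0.1] w 0.39 q7 -1.33 q6 1.09
shift [0.0009 0.1104 0.0532] rot [ 0.  -0.  -0.3]
```

Emit:
arm_command(commands=[0.001, 0.106, 0.053, 0, 0, 0, 0.4, 0.001, 0.106, 0.053, 0, 0, 0, 0.4, 0.001, 0.106, 0.053, 0, 0, 0, 0.4, 0.001, 0.106, 0.053, 0, 0, 0, 0.4, 0.001, 0.106, 0.053, 0, 0, 0, 0.4, 0.001, 0.106, 0.053, 0, 0, 0, 0.4])

```text
t: 22.9
eef_pos: [0.5564, -0.3473, 0.1911]
tool_rot: [-0.0, 1.0, 0.014, 0.001]
contact_force: [0.0, 0.3, 0.7]
gripper_width: 0.401
grasp_force: 0.0
```

```bash
python3 -c "
from h import *
plan([.5546,-.3562,.114],.03)"
```

```text
t 22.9 at [ 0.5564 -0.3473  0.1911] F [0.  0.3 0.7] w 0.4 q7 -1.19 q6 1.03
shift [-0.0022  0.0089  0.0771] rot [-0.  -0.1 -0.1]
```

Emit:
arm_command(commands=[-0.002, 0.005, 0.03, 0, 0, 0, 0.4, -0.002, 0.005, 0.03, 0, 0, 0, 0.4, -0.002, 0.005, 0.077, 0, 0, 0, 0.4, -0.002, 0.005, 0.077, 0, 0, 0, 0.4, -0.002, 0.005, 0.077, 0, 0, 0, 0, -0.002, 0.005, 0.077, 0, 0, 0, 0, -0.002, 0.005, 0.077, 0, 0, 0, 0, -0.002, 0.005, 0.077, 0, 0, 0, 0], force=40)

```text
t: 23.7
eef_pos: [0.5543, -0.3552, 0.1149]
tool_rot: [0.001, 1.0, 0.013, 0.001]
contact_force: [0.5, 0.1, 4.1]
gripper_width: 0.154
grasp_force: 44.4
```

Emit:
arm_command(commands=[0, 0, -0.01, 0, 0, 0, 0, 0, 0, -0.019, 0, 0, 0, 0, 0, 0, -0.019, 0, 0, 0, 0, -0.02, 0, -0.019, 0, 0, 0, 0, -0.04, 0, -0.019, 0, 0, 0, 0, -0.064, 0, -0.019, 0, 0, 0, 0, -0.064, 0, -0.019, 0, 0, 0, 0, -0.064, 0, -0.06, 0, 0, 0, 0])

```text
t: 24.5
eef_pos: [0.4852, -0.3549, 0.1685]
tool_rot: [-0.003, 1.0, 0.012, -0.004]
contact_force: [1.2, -0.3, -1.7]
gripper_width: 0.154
grasp_force: 43.9
```

```bash
python3 -c "
from h import *
plan(cw(-.03,-.086,.24),.19)"
```

```text
t 24.5 at [ 0.4852 -0.3549  0.1685] F [ 1.2 -0.3 -1.7] w 0.15 q7 -1.13 q6 0.95
shift [ 0.0855 -0.4669 -0.0695] rot [-0.4  0.5 -9.5]
```

Emit:
arm_command(commands=[0, -0.02, -0.045, 0, 0, -9.5, 0, 0.03, -0.465, -0.07, 0, 0, -9.5, 0, 0.03, -0.465, -0.07, 0, 0, -9.5, 0, 0.03, -0.465, -0.07, 0, 0, -9.5, 0, 0.03, -0.465, -0.07, 0, 0, -9.5, 0, 0.03, -0.465, -0.07, 0, 0, -9.5, 0, 0.05, -0.465, -0.07, 0, 0, -9.5, 0, 0.085, -0.465, -0.07, 0, 0, -9.5, 0])

```text
t: 25.3
eef_pos: [0.5233, 0.0113, 0.2381]
tool_rot: [0.0, 0.995, 0.096, 0.0]
contact_force: [0.5, -0.4, -0.4]
gripper_width: 0.156
grasp_force: 44.0
```

```bash
python3 -c "
from h import *
plan(cw(-.03,-.086,.2),.19)"
```

```text
t 25.3 at [0.5233 0.0113 0.2381] F [ 0.5 -0.4 -0.4] w 0.16 q7 -1.65 q6 1.03
shift [ 0.0554 -0.0935  0.038 ] rot [ 0.  -0.   0.1]
```

Emit:
arm_command(commands=[0.052, -0.09, 0, 0, 0, 0, 0, 0.052, -0.09, 0, 0, 0, 0, 0, 0.052, -0.09, 0, 0, 0, 0, 0, 0.052, -0.09, 0.04, 0, 0, 0, 0, 0.052, -0.09, 0.08, 0, 0, 0, 0, 0.052, -0.09, 0.12, 0, 0, 0, 0, 0.052, -0.09, 0.147, 0, 0, 0, 0, 0.052, -0.09, 0.147, 0, 0, 0, 0])

```text
t: 26.1
eef_pos: [0.5552, 0.1062, 0.0868]
tool_rot: [0.0, 0.995, 0.095, -0.004]
contact_force: [0.2, -0.1, -1.5]
gripper_width: 0.159
grasp_force: 43.9
```

```bash
python3 -c "
from h import *
plan(cw(-.03,-.086,.079),.19)"
```

```text
t 26.1 at [0.5552 0.1062 0.0868] F [ 0.2 -0.1 -1.5] w 0.16 q7 -1.96 q6 0.79
shift [ 0.0061 -0.0064  0.0078] rot [0.  0.4 0.1]
```

Emit:
arm_command(commands=[0.002, -0.005, 0.003, 0, 0, 0, 0, 0.002, -0.005, 0.006, 0, 0, 0, 0, 0.002, -0.005, 0.009, 0, 0, 0, 0, 0.002, -0.005, 0.009, 0, 0, 0, 0, 0.002, -0.005, 0.009, 0, 0, 0, 0])

```text
t: 26.6
eef_pos: [0.5593, 0.1124, 0.082]
tool_rot: [0.0, 0.995, 0.095, 0.001]
contact_force: [0.7, -0.4, -1.2]
gripper_width: 0.157
grasp_force: 44.1
```

Emit:
arm_command(commands=[0, 0, 0.004, 0, 0, 0, 0, 0, 0, 0.004, 0, 0, 0, 0, 0, 0, 0.004, 0, 0, 0, 0])

```text
t: 26.9
eef_pos: [0.56, 0.1121, 0.0793]
tool_rot: [0.001, 0.995, 0.095, 0.001]
contact_force: [-3.1, -3.4, 13.4]
gripper_width: 0.155
grasp_force: 46.4
```

Emit:
arm_command(commands=[0, 0, -0.001, 0, 0, 0, 0.35, 0, 0, -0.001, 0, 0, 0, 0.35, 0, 0, -0.001, 0, 0, 0, 0.35, 0, 0, -0.04, 0, 0, 0, 0.35, 0, 0, -0.09, 0, 0, 0, 0.35, -0.03, 0, -0.14, 0, 0, 0, 0.35, -0.05, 0.05, -0.19, 0, 0, 0, 0.35, -0.05, 0.1, -0.24, 0, 0, 0, 0.35])

```text
t: 27.7
eef_pos: [0.5251, 0.0398, 0.2836]
tool_rot: [0.0, 0.995, 0.097, -0.0]
contact_force: [1.8, -0.3, -0.6]
gripper_width: 0.355
grasp_force: 0.0
```

Emit:
arm_command(commands=[0, 0.05, -0.05, 0, 0, 0, 0.4, 0, 0.1, -0.05, 0, 0, 0, 0.4, 0, 0.15, -0.05, 0, 0, 0, 0.4, 0, 0.2, -0.05, 0, 0, 0, 0.4, 0, 0.2, -0.05, 0, 0, 0, 0.4])

```text
t: 28.2
eef_pos: [0.5643, -0.1642, 0.3314]
tool_rot: [0.001, 0.996, 0.091, -0.0]
contact_force: [-0.1, -0.0, -0.3]
gripper_width: 0.403
grasp_force: 0.0
```

```bash
python3 -c "
from h import *
a=read_camera('side')['img'];t=read_camera('top')['img']
im=np.hstack([cv2.resize(a[80:280,250:430],(480,533)),cv2.resize(t[110:250,190:310],(320,373))]) if 0 else np.zeros((600,800,3),np.uint8)
im[:533,:480]=cv2.resize(a[80:280,250:430],(480,533)); im[:373,480:]=cv2.resize(t[110:250,190:310],(320,373)); im[400:540,480:]=cv2.resize(t[110:250,220:540],(320,140))
cv2.imwrite('pics/s5.png',im[:,:,::-1])
plan(barpos(1.5)+[0,0,.09],1.76)"
```

```text
t 28.3 at [ 0.5644 -0.1608  0.3311] F [-0.6 -0.  -0.2] w 0.4 q7 -1.32 q6 1.26
shift [ 0.1846 -0.3572 -0.0081] rot [ -0.    0.1 -90.2]
```

View pics/s5.png

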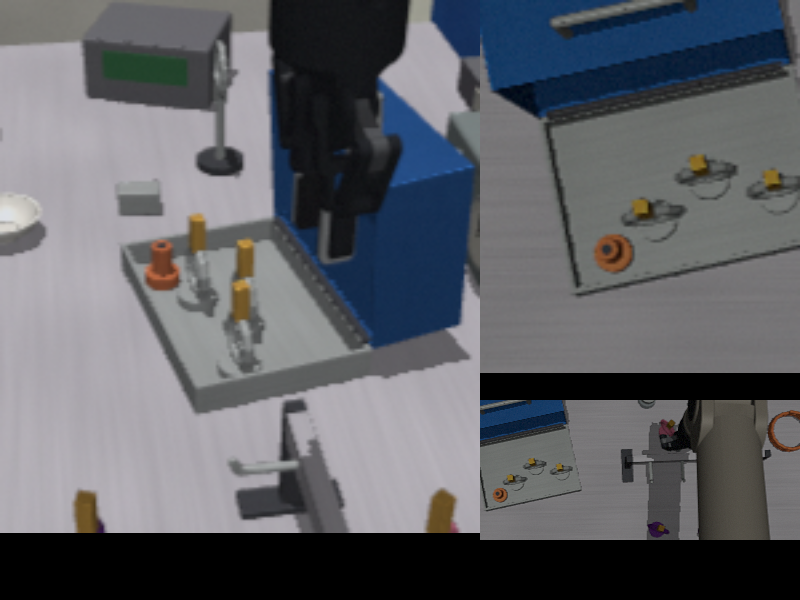

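All three frames and the fitting stand upright in the tray: the fitting at (613,252) and stems at (641,208), (697,163) and (773,178) in the top crop. The rail is empty. Next I go to the open bar to shut the cover.

Emit:
arm_command(commands=[0.09, -0.18, -0.02, 0, 0, -45, 0.4, 0.09, -0.18, -0.02, 0, 0, -45, 0.4, 0.09, -0.18, -0.02, 0, 0, -45, 0.4, 0.09, -0.18, -0.02, 0, 0, -45, 0.4, 0.09, -0.18, -0.02, 0, 0, -45, 0.4, 0.185, -0.357, -0.02, 0, 0, -90, 0.4, 0.185, -0.357, -0.02, 0, 0, -90, 0.4, 0.185, -0.357, -0.02, 0, 0, -90, 0.4])

```text
t: 29.1
eef_pos: [0.6627, 0.1835, 0.3522]
tool_rot: [-0.0, 0.765, 0.644, 0.0]
contact_force: [0.5, 0.3, 1.1]
gripper_width: 0.401
grasp_force: 0.0
```

```bash
python3 -c "
from h import *
plan(barpos(1.5)+[0,0,.09],1.76)"
```

```text
t 29.1 at [0.6627 0.1835 0.3522] F [0.5 0.3 1.1] w 0.4 q7 -0.77 q6 1.42
shift [0.0432 0.0102 0.0133] rot [ -0.   -0.  -20.7]
```

Emit:
arm_command(commands=[0.041, 0.01, 0.013, 0, 0, -20.5, 0.4, 0.041, 0.01, 0.013, 0, 0, -20.5, 0.4, 0.041, 0.01, 0.013, 0, 0, -20.5, 0.4, 0.041, 0.01, 0.013, 0, 0, -20.5, 0.4, 0.041, 0.01, 0.013, 0, 0, -20.5, 0.4, 0.041, 0.01, 0.013, 0, 0, -20.5, 0.4])

```text
t: 29.7
eef_pos: [0.6802, 0.2188, 0.3393]
tool_rot: [0.0, 0.642, 0.767, 0.0]
contact_force: [0.2, 1.0, -0.7]
gripper_width: 0.402
grasp_force: 0.0
```

```bash
python3 -c "
from h import *
plan(barpos(1.5),1.76)
im=cv2.resize(read_camera('side')['img'][20:220,290:470],(540,600));cv2.imwrite('pics/s6.png',im[:,:,::-1])"
```

```text
t 29.7 at [0.6802 0.2188 0.3393] F [ 0.2  1.  -0.7] w 0.4 q7 -0.49 q6 1.44
shift [0.0054 0.0008 0.0904] rot [ 0.  -0.  -0.7]
```

View pics/s6.png

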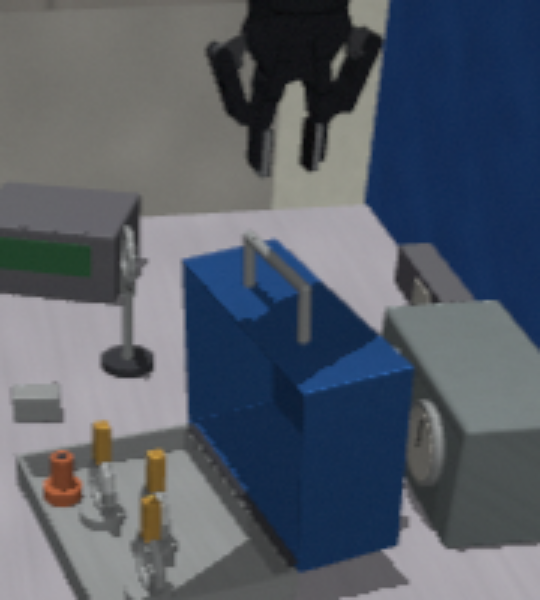

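The bar's middle is at about (278,272) in the crop, below the open fingers. I'll check that against the model.

```bash
python3 -c "
from h import *
for th in(1.4,1.45,1.5): print(th,proj('side',barpos(th,0)), (proj('side',barpos(th,0))-[290,20])*3)"
```

```text
1.4 [372.67717192 107.9442891 ] [248.03151576 263.8328673 ]
1.45 [376.92719787 107.34042589] [260.78159362 262.02127768]
1.5 [381.13046091 106.95474112] [273.39138274 260.86422337]
```

Emit:
arm_command(commands=[0.003, 0.002, 0.04, 0, 0, 0, 0.4, 0.003, 0.002, 0.08, 0, 0, 0, 0.4, 0.003, 0.002, 0.09, 0, 0, 0, 0.4, 0.003, 0.002, 0.09, 0, 0, 0, 0, 0.003, 0.002, 0.09, 0, 0, 0, 0, 0.003, 0.002, 0.09, 0, 0, 0, 0, 0.003, 0.002, 0.09, 0, 0, 0, 0], force=30)

```text
t: 30.45
eef_pos: [0.6824, 0.2219, 0.2505]
tool_rot: [0.001, 0.641, 0.767, 0.001]
contact_force: [-1.3, -1.2, -0.7]
gripper_width: 0.103
grasp_force: 29.8
```

```bash
python3 -c "
from h import *
plan(barpos(1.5),1.76)
swing(np.linspace(1.45,1.0,8),np.linspace(0,-6,8),1.5)"
```

```text
t 30.4 at [0.6824 0.2219 0.2505] F [-1.3 -1.2 -0.7] w 0.1 q7 -0.53 q6 1.29
shift [ 0.0028 -0.0019  0.0016] rot [ 0.1 -0.  -0.6]
-0.0001, -0.0114, -0.0007, 0.0, 0, 0
-0.0003, -0.026, -0.0007, -0.9, 0, 0
-0.0005, -0.0405, 0.0002, -1.7, 0, 0
-0.0007, -0.0549, 0.002, -2.6, 0, 0
-0.0009, -0.0692, 0.0048, -3.4, 0, 0
-0.001, -0.0833, 0.0085, -4.3, 0, 0
-0.0012, -0.0971, 0.0131, -5.1, 0, 0
-0.0014, -0.1106, 0.0186, -6.0, 0, 0
```

Emit:
arm_command(commands=[0, -0.0114, -0.0007, 0, 0, 0, 0, 0, -0.026, -0.0007, -0.9, 0, 0, 0, -0.0005, -0.0405, 0.0002, -1.7, 0, 0, 0, -0.0007, -0.0549, 0.002, -2.6, 0, 0, 0, -0.0009, -0.0692, 0.0048, -3.4, 0, 0, 0, -0.001, -0.0833, 0.0085, -4.3, 0, 0, 0, -0.0012, -0.0971, 0.0131, -5.1, 0, 0, 0, -0.0014, -0.1106, 0.0186, -6, 0, 0, 0])

```text
t: 31.25
eef_pos: [0.575, 0.2005, 0.2327]
tool_rot: [0.036, 0.641, 0.766, 0.042]
contact_force: [3.0, -2.6, -0.4]
gripper_width: 0.1
grasp_force: 30.2
```

```bash
python3 -c "
from h import *
plan(barpos(1.0),1.76,-6)
swing(np.linspace(.95,.45,8),np.linspace(0,-4,8),1.0)"
```

```text
t 31.2 at [0.575  0.2005 0.2327] F [ 3.  -2.6 -0.4] w 0.1 q7 -0.6 q6 1.01
shift [ 0.0034 -0.0042  0.0021] rot [ 0.3  0.1 -0.7]
-0.0001, -0.0108, 0.0037, 0.0, 0, 0
-0.0003, -0.0258, 0.01, -0.6, 0, 0
-0.0005, -0.0403, 0.0173, -1.1, 0, 0
-0.0006, -0.0543, 0.0256, -1.7, 0, 0
-0.0008, -0.0676, 0.0349, -2.3, 0, 0
-0.0009, -0.0802, 0.0451, -2.9, 0, 0
-0.0011, -0.092, 0.0563, -3.4, 0, 0
-0.0012, -0.1031, 0.0682, -4.0, 0, 0
```

Emit:
arm_command(commands=[0, -0.0108, 0.0037, 0, 0, 0, 0, 0, -0.0258, 0.01, -0.6, 0, 0, 0, -0.0005, -0.0403, 0.0173, -1.1, 0, 0, 0, -0.0006, -0.0543, 0.0256, -1.7, 0, 0, 0, -0.0008, -0.0676, 0.0349, -2.3, 0, 0, 0, -0.0009, -0.0802, 0.0451, -2.9, 0, 0, 0, -0.0011, -0.092, 0.0563, -3.4, 0, 0, 0, -0.0012, -0.1031, 0.0682, -4, 0, 0, 0])

```text
t: 32.05
eef_pos: [0.4799, 0.182, 0.1521]
tool_rot: [0.057, 0.639, 0.764, 0.067]
contact_force: [4.2, -3.6, -1.7]
gripper_width: 0.099
grasp_force: 30.0
```

```bash
python3 -c "
from h import *
plan(barpos(.45),1.76,-10)
swing(np.linspace(.4,0.04,8),np.linspace(0,0,8),.45)"
```

```text
t 32.0 at [0.4799 0.182  0.1521] F [ 4.2 -3.6 -1.7] w 0.1 q7 -0.76 q6 0.7
shift [ 0.0036 -0.0029  0.0008] rot [ 0.1  0.2 -0.7]
-0.0001, -0.0078, 0.0083, 0.0, 0, 0
-0.0001, -0.0154, 0.0173, 0.0, 0, 0
-0.0002, -0.0226, 0.0266, 0.0, 0, 0
-0.0002, -0.0292, 0.0363, 0.0, 0, 0
-0.0003, -0.0354, 0.0464, 0.0, 0, 0
-0.0003, -0.041, 0.0567, 0.0, 0, 0
-0.0003, -0.0461, 0.0673, 0.0, 0, 0
-0.0004, -0.0506, 0.0782, 0.0, 0, 0
```

Emit:
arm_command(commands=[0, -0.0078, 0.0083, 0, 0, 0, 0, 0, -0.0154, 0.0173, 0, 0, 0, 0, 0, -0.0226, 0.0266, 0, 0, 0, 0, 0, -0.0292, 0.0363, 0, 0, 0, 0, 0, -0.0354, 0.0464, 0, 0, 0, 0, 0, -0.041, 0.0567, 0, 0, 0, 0, 0, -0.0461, 0.0673, 0, 0, 0, 0, 0, -0.0506, 0.0782, 0, 0, 0, 0])

```text
t: 32.85
eef_pos: [0.4445, 0.1755, 0.0655]
tool_rot: [0.056, 0.639, 0.764, 0.066]
contact_force: [4.3, -5.9, -2.5]
gripper_width: 0.099
grasp_force: 29.6
```

```bash
python3 -c "
from h import *
plan(barpos(0),1.76,-10)"
```

```text
t 32.9 at [0.4445 0.1755 0.0655] F [ 4.3 -5.9 -2.5] w 0.1 q7 -1.02 q6 0.5
shift [ 0.0034 -0.006   0.0085] rot [-0.   0.2 -0.7]
```

Emit:
arm_command(commands=[0, -0.001, 0.003, 0, 0, 0, 0, 0, -0.002, 0.006, 0, 0, 0, 0, 0, -0.002, 0.006, 0, 0, 0, 0, 0, -0.002, 0.006, 0, 0, 0, 0])

```text
t: 33.25
eef_pos: [0.4435, 0.1753, 0.0594]
tool_rot: [0.056, 0.639, 0.764, 0.066]
contact_force: [1.6, -5.2, -3.1]
gripper_width: 0.101
grasp_force: 29.9
```

Emit:
arm_command(commands=[0, 0, 0, 0, 0, 0, 0.35, 0, 0, 0, 0, 0, 0, 0.35, 0, 0, 0, 0, 0, 0, 0.35, 0, 0, -0.04, 0, 0, 0, 0.35, 0, 0, -0.09, 0, 0, 0, 0.35, 0, 0, -0.14, 0, 0, 0, 0.35, 0, 0, -0.19, 0, 0, 0, 0.35, 0, 0, -0.2, 0, 0, 0, 0.35])

```text
t: 34.05
eef_pos: [0.4108, 0.1722, 0.2621]
tool_rot: [0.059, 0.638, 0.764, 0.07]
contact_force: [1.2, 0.2, 0.5]
gripper_width: 0.348
grasp_force: 0.0
```

Emit:
arm_command(commands=[-0.05, 0, 0, 10, 0, 0, 0.35, -0.1, 0, -0.02, 10, 0, 0, 0.35, -0.15, 0.01, -0.03, 10, 0, 0, 0.35, -0.2, 0.02, -0.03, 10, 0, 0, 0.35, -0.2, 0.02, -0.03, 10, 0, 0, 0.35, -0.2, 0.02, -0.03, 10, 0, 0, 0.35])

```text
t: 34.65
eef_pos: [0.4589, -0.0257, 0.2889]
tool_rot: [-0.001, 0.643, 0.766, -0.0]
contact_force: [0.3, 1.3, -0.1]
gripper_width: 0.35
grasp_force: 0.0
```

```bash
python3 -c "
from h import *
t=read_camera('top')['img'];a=read_camera('side')['img']
im=np.zeros((600,800,3),np.uint8); im[:600,:440]=cv2.resize(a[90:390,220:440],(440,600)); im[:315,440:]=cv2.resize(t[110:250,180:340],(360,315)); im[330:555,440:]=cv2.resize(t[60:310,150:550],(360,225))
cv2.imwrite('pics/s7.png',im[:,:,::-1]); print(get_obs()['t'],get_obs()['eef_pos'])"
```

```text
34.75 [ 0.4582759  -0.02290815  0.28916779]
```

View pics/s7.png

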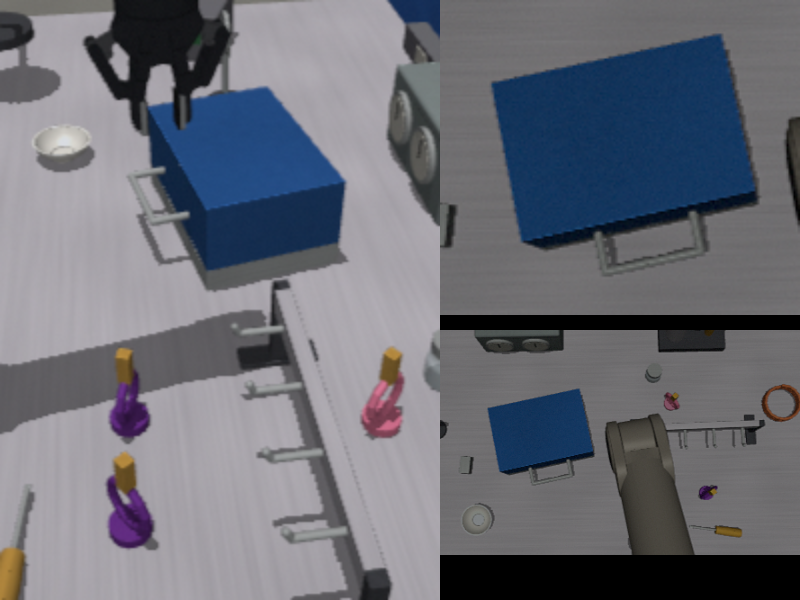

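The cover looks shut, the pegs are empty and the bystanders are in place. A quick comparison with the starting picture, then I hand in.

```bash
python3 -c "
from h import *
a=cv2.imread('pics/side0.png')[:,:,::-1].astype(int); b=read_camera('side')['img'].astype(int)
r=np.s_[160:225,280:392]
m=lambda i:(i[r][...,2]>i[r][...,0]+40)
print(m(a).sum(),m(b).sum(),(m(a)^m(b)).sum())
t0=cv2.imread('pics/top0.png')[:,:,::-1].astype(int);t=read_camera('top')['img'].astype(int);r=np.s_[115:240,195:325]
print(m(t0).sum(),m(t).sum(),(m(t0)^m(t)).sum())
if (m(t0)^m(t)).sum()<60: print(hand_in())"
```

```text
4738 4747 9
7538 7543 15
the job is handed in; nothing more can be done
None
```

The job is handed in: three gauge frames and the one copper fitting stand upright in the tray, the cover is fully shut (its outline matches the starting picture), and the screwdriver, jar, dish and block were left where they were.

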